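# Clamp a beech block in the spring vise

## Task

Clamp the beech block in the spring vise using fingertip pushes only, never gripping or lifting it. Push the red upright plate back past the catch and let go, so that the sprung jaw comes back on to the catch and stays open, then gently push the block along the bed between the jaws until its end meets the steel end stop. Last, press the red thumb pad at the rear so that the jaw springs shut on the block, square in the jaws, and leave the other things where they are.

Things in the scene. Friction and masses are not known exactly. Their poses are not given: they have to be found in the camera images.
- vise: spring vise fixed to the bench; x: the way its sprung jaw opens, z up, fixed jaw on the -x side, infeed on the +y side. Origin at bench height below the sprung jaw's closed face. Steel bed on rubber feet, top z=21 mm (the block slides on it): x -86 to 40, y -61 to 175 mm, narrower rear part to x=116. Blue spring housing x 68 to 116, top z=55
- seat (a point): where the middle of the block's underside belongs: on the bed at vise x=-25, y=0, z=21 mm. Axes as the vise. Fixed jaw's black face 35 mm to -x (top z=61 mm, and as a lower fence, top z=49, along the infeed). The steel end stop's face is 50 mm to -y (stop x -61 to -20 of the vise, top z=47 mm)
- vise_jaw (a joint): slide of the sprung jaw, m: 0 shut, 0.040 hard stop; opening between the jaws = 60 mm + this. Spring 7 N at 0, 12 N at 0.040, 1 to 2 N more while the catch is lifted. Pushed beyond 0.030 and let go, it returns to 0.028 and stays on the catch; let go earlier it springs back to 0. Jaw 84 mm along y, 24 mm thick behind its face, top z=60 mm
- push_plate (a point): middle of the front (-x) side of the red grip on the sprung jaw's upright push plate; moves with the jaw, axes as the vise. Grip 50 mm along y, 8 mm thick, 79 to 109 mm above the bench; the space in front of it, above the jaws, is free
- thumb_pad (a point): middle of the top of the red thumb pad at the rear end of the steel catch lever: 22 mm along x, 32 mm along y, 87 mm above the bench, free above. Pressed 5 to 7 mm down (about 4 N; travel ends at 8 mm) it lifts the catch's tooth off the jaw, which springs shut; the pad springs back
- beech_block: beech block 70 (x) x 100 (y) x 32 (z) mm, about 0.15 kg, lying loose and flat on the infeed part of the vise's bed, its long side roughly along the fence; origin in the middle of its underside
- tape_measure: bystander, to be left alone: red tape measure, 37 x 73 x 62 high, mm; origin in the middle of its underside
- glue_bottle: bystander, to be left alone: white glue bottle with a red tip, 40 x 39 x 128 high, mm; origin in the middle of its underside
- sanding_block: bystander, to be left alone: brown sanding block, 64 x 100 x 27 high, mm; origin in the middle of its underside
- solder_spool: bystander, to be left alone: white and red solder spool lying flat, 54 across, 31 high, mm; origin in the middle of its underside

How it is judged:
On the way, in this order (a step that is already met when the one before it is completed fails the run):
1. the sprung jaw has been pushed open and let go, and rests open on its catch (value of joint vise_jaw between 0.025 and 0.0305 m and contact force between each of the arm, the fingers and vise below 0.3 N), for 0.3 s.
2. the block lies between the open jaws, its end at the end stop (value of joint vise_jaw between 0.025 and 0.0305 m and y of beech_block in the frame of vise between -0.006 and 0.008 m and x of beech_block in the frame of vise between -0.03 and -0.004 m), for 0.1 s.
At the end, for the whole second after the job is handed in: the sprung jaw has closed on the block (jaw at 6 to 13.5 mm of its travel) and presses it; the block is at rest flat on the bed, square in the jaws within 0.05 rad, against the fixed jaw within 4 mm and with its end within 8 mm of the end stop (value of joint vise_jaw between 0.006 and 0.0135 m and y of beech_block in the frame of vise between -0.006 and 0.008 m and x of beech_block in the frame of vise between -0.029 and -0.021 m and z of beech_block in the frame of vise between 0.018 and 0.025 m and angle between the x axis of beech_block and the x axis of vise, either way round below 0.05 rad and contact force between vise and beech_block above 4 N and linear speed of beech_block below 0.01 m/s); the robot touches nothing.
It fails at once if the block is lifted off the bed or tipped (z of beech_block in the frame of vise above 0.031 m or angle between beech_block's own z axis and vertical above 0.2 rad).
It fails at once if the block is gripped or rammed: the fingers press on it with over 35 N (contact force between the fingers and beech_block above 35 N).
It fails at once if a bystander is moved by more than 25 mm (distance of any of tape_measure, glue_bottle, sanding_block, solder_spool from where it was at the start of the episode above 0.025 m).
It also fails if it takes over 59 s, if anything falls off the work surface, if the arm or the gripper's body presses on something with over 40 N, if the wrist force passes 120 N, or if a joint passes its speed limit or range.

## Robot

A 6-joint arm with a two-finger parallel gripper is mounted at the origin on the work surface; the furniture and walls round the work are solid. World frame = base frame: x ahead of the robot, y to its left, z up, the work surface at z = 0. Lengths are in m, angles in rad, forces in N, time in s.
With the tool pointing down it reaches from about 0.35 to 0.775 m from the base axis. Payload 7.3 kg.
Tool frame: the origin (TCP) lies at the centre of the arm's flange, where the gripper is bolted on; the fingertips stand 178 mm ahead of it and the grasp point (between the pads) lies 159 mm ahead of it; z points along the fingers, y is the line along which they close (so a half turn about z gives the same grasp; the last joint's range is limited). The gripper opens to 92 mm and grips with 3 to 60 N. Pads are 19 mm wide; open, the fingers measure 130 mm over their backs; the gripper's body (75 mm by 190 mm) begins 47 mm behind the grasp point.
Start: joints at [0.981, 0.342, 1.524, -0, 1.275, -0.146], TCP at [0.225, 0.474, 0.405] pointing down, gripper open.
Joint ranges: [-2.53, 2.53], [-0.77, 2.02], [0.04, 2.7], [-1, 4.14], [0.28, 2.66], [-3.11, 3.11]. Speed limits (rad/s): [2.57, 2.57, 3.14, 3.14, 3.14, 3.14].

## Interface

Orientations are given as [roll, pitch, yaw] about the fixed x, y, z axes, in that order (R = Rz(yaw) Ry(pitch) Rx(roll)).
In Python, from cell import telemetry, vision, ticket gives the robot as it stands.
- The arm moves only by the shell command python3 -m crank 'ROWS' [FORCE]. ROWS is JSON, a list of rows, each a list of 5 numbers: the gripper command: -1 is shut, 1 is fully open, values between are in proportion, then the shift along the tool's x, y, z in mm, then the turn about the tool's z in rad. In form: [[fingers, dx, dy, dz, roll], ...]. A call has 1 to 12 rows; each row is the pose to reach, as a shift and turn from the pose commanded when the call began, along the tool's axes at that moment; what a row does not reach only later rows make up. A row lasts 1/12 s, in which the tool goes at most 41.7 mm and 7.16 degrees, less where a joint would pass 70% of its speed; a pose out of reach is approached as far as the arm can. A call with a gripper value outside its range is refused whole. The fingers move at their own pace and stop on an object; FORCE is the grip in N (left out, the last holds). Time passes only in rows, so rows that repeat a pose let the fingers close. It gives the time, the measured TCP pose, the force, the opening and the grip force at its end, in the units of the state.
- telemetry.observe(): the state, without advancing time (a new reading comes with each control period).
- vision.read_camera(name): name is "side" or "top" or "wrist"; returns (picture, depth): 384x512x3 uint8, red, green, blue; 384x512 float32, m along the optical axis (not along the pixel's ray), 0 where there is no reading.
- vision.get_calibration(name): a dict with "camera_matrix" (3x3 intrinsics, pixels), "rvec" (rotation vector, rad) and "tvec" (3), from world to camera coordinates, as OpenCV has them. Camera axes: x right, y down, z forward; pixel columns grow to the right and rows downward; lengths in m; the calibration is good to about 2 mm. A picture is of the moment at which its call begins: read the wrist's pose just before it. get_calibration takes no time and is no camera call; for the wrist camera it gives the pose at the moment of the call.
- ticket.hand_in(): hands the job in; it is judged then, once.
The state is a dict: "time": time; "qpos": joint angles; "qvel": joint speeds; "joint_efforts": joint torques, N m; "tool_pos": TCP position; "tool_rot": TCP orientation; "contact_force": force on the tool from outside, world axes, zero at the start; "torque": the same for the moment, N m; "opening": finger opening in m; "grip_force": force on a finger pad.
Only numpy, scipy, OpenCV 4.12 (cv2) and the standard library are available. Lean on these libraries where they do the work, as an engineer would, in place of code of your own. Each camera call takes 0.05 s, during which the arm holds its last target. There are 200 camera calls.

## Working session

There is one attempt and no reset: what is moved stays moved. The work goes in short steps, Python scripts to look and compute and a shell command to move; the robot and the scene stay as the last step left them, time stands still between calls to the robot, and variables do not carry over. Pictures are saved under pics/ and viewed, at most 10 in all, crops included, and the job is handed in when it is done.

```bash
mkdir -p pics
cat > h.py <<'E'
import numpy as np, cv2
from cell import telemetry, vision, ticket
def cam(n):
    c=vision.get_calibration(n); K=np.array(c["camera_matrix"],float)
    R=cv2.Rodrigues(np.array(c["rvec"],float))[0]; t=np.array(c["tvec"],float).ravel()
    return K,R,t
def shot(n):
    c=cam(n); p,d=vision.read_camera(n); return p,d,c
def cloud(d,c):
    K,R,t=c; v,u=np.mgrid[:d.shape[0],:d.shape[1]]
    P=np.stack([(u-K[0,2])/K[0,0]*d,(v-K[1,2])/K[1,1]*d,d],-1)
    return (P-t)@R
def save(p,f): cv2.imwrite(f,p[...,::-1])
E
python3 - <<'E'
from h import *
a=[]
for n in("top","side"):
    p,d,c=shot(n); np.savez(n+".npz",p=p,d=d,K=c[0],R=c[1],t=c[2]); save(p,f"pics/{n}0.png")
    print(n, -c[1].T@c[2], c[0][0,0])
s=telemetry.observe(); print(s)
E
```

```text
top [ 0.349391   -0.00906509  1.01419639] 446.92687772352446
side [ 0.40505633 -0.90860565  0.55107063] 473.23590158830615
{'time': 0.1, 'qpos': array([ 9.80990651e-01,  3.42637024e-01,  1.52492163e+00,  2.45706159e-05,
        1.27538636e+00, -1.46011548e-01]), 'qvel': array([ 3.40023122e-05, -7.92544123e-04, -2.51390761e-03,  1.16975727e-03,
       -5.78342394e-04,  4.82534616e-04]), 'joint_efforts': array([ 1.92071093e-03, -4.32002628e+01, -2.44696069e+01,  7.20050535e-02,
        5.25848055e-02, -6.03579701e-05]), 'tool_pos': array([0.22533334, 0.47404982, 0.40412256]), 'tool_rot': array([-3.14025811e+00, -2.20005101e-04,  2.69779121e+00]), 'contact_force': array([-0.44005097,  0.18868236,  0.21730651]), 'torque': array([ 0.00305376,  0.02584176, -0.06726419]), 'grip_force': 0.0, 'opening': 0.09166868620236751}
```

View pics/top0.png

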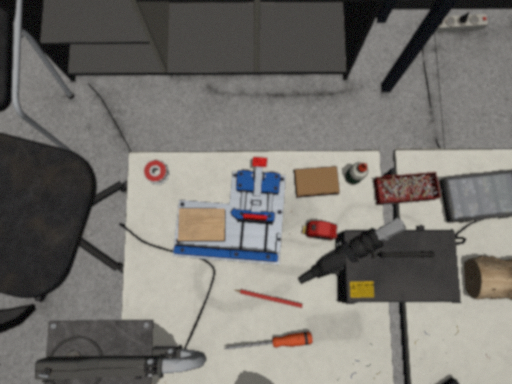

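View pics/side0.png

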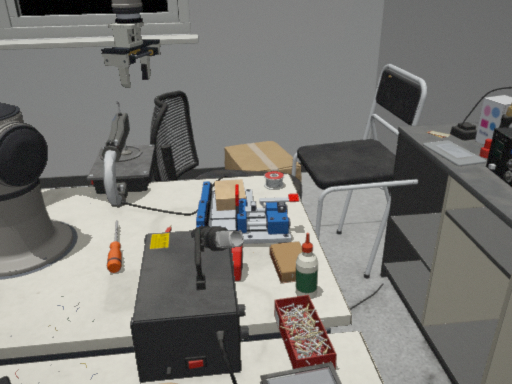

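The top view shows the vise with its fence at rows 245-258, the block at (202,224), the push plate at (257,217) and the thumb pad at (260,161). The tape is at (320,229), the sanding block at (317,181), the bottle at (357,172) and the spool at (156,171). The side view agrees with this: the vise is at about (240,210) and the bottle at (306,270).

```bash
cat > m.py <<'E'
from h import *
def comp(mask,a=15):
    n,l,st,ce=cv2.connectedComponentsWithStats(mask.astype(np.uint8))
    return [(l==i) for i in range(1,n) if st[i,4]>=a]
def onplane(uv,z,c):
    K,R,t=c; r=np.c_[(np.array(uv,float)-K[[0,1],[2,2]])/K[[0,1],[0,1]],np.ones(len(uv))]@R
    o=-R.T@t; return o+r*((z-o[2])/r[:,2])[:,None]
E
python3 - <<'E'
from m import *
for n in("top","side"):
    f=np.load(n+".npz"); p,d=f["p"],f["d"]; c=(f["K"],f["R"],f["t"]); P=cloud(d,c)
    h=cv2.cvtColor(p,cv2.COLOR_RGB2HSV); H,S,V=h[...,0],h[...,1],h[...,2]
    w=(P[...,0]>.25)&(P[...,0]<.75)&(P[...,1]>-.3)&(P[...,1]<.4)&(P[...,2]>-.02)
    for nm,mk in (("red",((H<6)|(H>173))&(S>150)&(V>80)),("blue",(H>100)&(H<125)&(S>130)),("wood",(H>8)&(H<22)&(S>60)&(S<190)&(P[...,2]>.01))):
        for m in comp(mk&w):
            Q=P[m]; v,u=np.nonzero(m); z=np.percentile(Q[:,2],80)
            (cx,cy),(a,b),an=cv2.minAreaRect(np.c_[u,v].astype(np.float32))
            box=cv2.boxPoints(((cx,cy),(a,b),an))
            print(n,nm,m.sum(),"uv",u.mean().round(1),v.mean().round(1),"med",np.median(Q,0).round(4),"z80",z.round(4),"lo",np.percentile(Q,3,axis=0).round(3),"hi",np.percentile(Q,97,axis=0).round(3))
            if n=="top":
                W=onplane(box,z,c); print("   box",W[:,:2].round(4).tolist())
E
```

```text
top red 102 uv 259.0 161.6 med [ 0.5864 -0.0209  0.0876] z80 0.089 lo [ 0.579 -0.034  0.084] hi [ 0.595 -0.008  0.09 ]
   box [[0.5944, -0.0082], [0.5942, -0.0338], [0.5788, -0.0336], [0.579, -0.008]]
top red 132 uv 154.9 170.7 med [0.5815 0.2118 0.0313] z80 0.0326 lo [0.563 0.195 0.028] hi [0.602 0.233 0.034]
   box [[0.5627, 0.232], [0.6043, 0.2335], [0.6039, 0.1929], [0.5624, 0.1918]]
top red 34 uv 361.7 167.6 med [ 0.5665 -0.2349  0.1076] z80 0.111 lo [ 0.562 -0.242  0.102] hi [ 0.573 -0.229  0.12 ]
   box [[0.5718, -0.2267], [0.5717, -0.2413], [0.561, -0.2407], [0.5612, -0.2262]]
top red 104 uv 254.3 216.6 med [ 0.4664 -0.0103  0.108 ] z80 0.11 lo [ 0.463 -0.032  0.087] hi [0.471 0.011 0.112]
   box [[0.4633, 0.0138], [0.4725, 0.013], [0.4681, -0.034], [0.4589, -0.0331]]
top red 364 uv 322.3 229.2 med [ 0.4434 -0.1552  0.0593] z80 0.0623 lo [ 0.429 -0.185  0.042] hi [ 0.46  -0.129  0.065]
   box [[0.4342, -0.1224], [0.4647, -0.1289], [0.4531, -0.1891], [0.4227, -0.1822]]
top red 110 uv 271.4 298.2 med [ 0.2986 -0.0484  0.0081] z80 0.0096 lo [ 0.284 -0.104  0.005] hi [0.314 0.016
[... 2389 characters left out ...]
 211 uv 293.4 301.2 med [ 0.5395 -0.2888  0.0255] z80 0.0303 lo [ 0.51  -0.292  0.013] hi [ 0.561 -0.286  0.033]
side blue 302 uv 203.1 204.6 med [0.3933 0.014  0.0558] z80 0.0595 lo [ 0.379 -0.052  0.045] hi [0.407 0.142 0.061]
side blue 229 uv 241.5 216.9 med [ 0.4737 -0.05    0.057 ] z80 0.0589 lo [ 0.462 -0.056  0.028] hi [0.485 0.026 0.06 ]
side blue 522 uv 276.1 219.2 med [ 0.545  -0.0619  0.0517] z80 0.0535 lo [ 0.527 -0.069  0.025] hi [0.566 0.009 0.055]
side wood 660 uv 227.5 193.6 med [0.4493 0.0781 0.0507] z80 0.0518 lo [0.424 0.053 0.026] hi [0.487 0.146 0.053]
side wood 823 uv 285.7 257.4 med [ 0.5455 -0.153   0.0241] z80 0.025 lo [ 0.525 -0.203  0.012] hi [ 0.579 -0.11   0.026]
```

```bash
cat > g.py <<'E'
import sys
from h import *
from scipy.spatial.transform import Rotation as Ro
O=np.array([.464,-.0095]); A=-.088
ex=np.array([np.cos(A),np.sin(A)]); ey=np.array([-ex[1],ex[0]])
def state():
    s=telemetry.observe(); t=s["tool_pos"]; d=t[:2]-O
    print("t",round(s["time"],2),"tipV mm",(1e3*np.array([d@ex,d@ey,t[2]-.178])).round(1),"yaw",s["tool_rot"][2].round(3),"F",s["contact_force"].round(1),"op",round(s["opening"],3)); return s
def goal(xv,yv,z,yaw):   # mm, vise frame, fingertip height
    s=state(); R=Ro.from_euler("xyz",s["tool_rot"]).as_matrix()
    w=O+ex*xv/1e3+ey*yv/1e3; D=np.r_[w,z/1e3+.178]-s["tool_pos"]
    print("rows mm",(1e3*R.T@D).round(1),"roll",round(float(-((yaw-s["tool_rot"][2]+np.pi)%(2*np.pi)-np.pi)),3))
if __name__=="__main__":
    a=list(map(float,sys.argv[1:]))
    goal(*a) if a else state()
E
python3 - <<'E'
from g import *
for n,p in dict(plate=(.4664,-.0103),pad=(.5864,-.0209),block=(.458,.1045),fence=(.404,.05)).items():
    d=np.array(p)-O; print(n,1e3*d@ex,1e3*d@ey)
E
python3 g.py -32 0 150 3.054
```

```text
plate 2.4610223676480665 -0.5859768817416795
pad 122.92827867014871 -0.5985843251043903
block -15.995840033043429 113.0315579899582
fence -64.99707457066668 53.99657671792902
t 0.1 tipV mm [-280.2  460.7  226.1] yaw 2.698 F [-0.4  0.2  0.2] op 0.092
rows mm [-393.2 -345.3   76.5] roll -0.356
```

```bash
python3 -m crank '[[-1,-30,-30,0,-0.1],[-1,-60,-55,0,-0.2],[-1,-95,-85,0,-0.3],[-1,-130,-115,0,-0.356],[-1,-160,-142,0,-0.356],[-1,-195,-170,0,-0.356],[-1,-225,-198,10,-0.356],[-1,-260,-228,20,-0.356],[-1,-290,-255,35,-0.356],[-1,-325,-285,50,-0.356],[-1,-355,-312,60,-0.356],[-1,-380,-334,76,-0.356]]' 20; python3 g.py -32 0 88 3.054
```

```text
time: 1.1
tool_pos: [0.4183, 0.0242, 0.3359]
tool_rot: [3.142, 0.001, 3.053]
contact_force: [1.3, 0.8, 0.2]
opening: 0.0163
grip_force: 0.0
t 1.1 tipV mm [-48.4  29.5 157.9] yaw 3.053 F [1.3 0.8 0.2] op 0.016
rows mm [-16.3 -29.5  69.9] roll -0.001
```

```bash
python3 -m crank '[[-1,0,0,0,0],[-1,0,0,0,0],[-1,0,0,0,0]]' >/dev/null; python3 g.py -32 0 90 3.054
```

```text
t 1.35 tipV mm [-49.3  31.6 157.8] yaw 3.053 F [ 0.1 -0.2 -0.3] op 0.001
rows mm [-17.4 -31.6  67.7] roll -0.001
```

```bash
python3 -m crank '[[-1,-9,-16,0,0],[-1,-17,-31,0,0],[-1,-17,-31,25,0],[-1,-17,-31,50,0],[-1,-17,-31,68,0],[-1,-17,-31,68,0],[-1,-17,-31,68,0]]' ; python3 g.py
python3 - <<'E'
from h import *
p,d,c=shot("side"); save(cv2.resize(p[150:270,160:320],(800,600)),"pics/s1.png")
E
```

```text
time: 1.93
tool_pos: [0.4319, -0.0048, 0.2682]
tool_rot: [3.141, -0.001, 3.056]
contact_force: [-0.2, 0.9, -0.2]
opening: 0.0003
grip_force: 0.0
t 1.93 tipV mm [-32.4   1.9  90.2] yaw 3.056 F [-0.2  0.9 -0.2] op 0.0
```

View pics/s1.png

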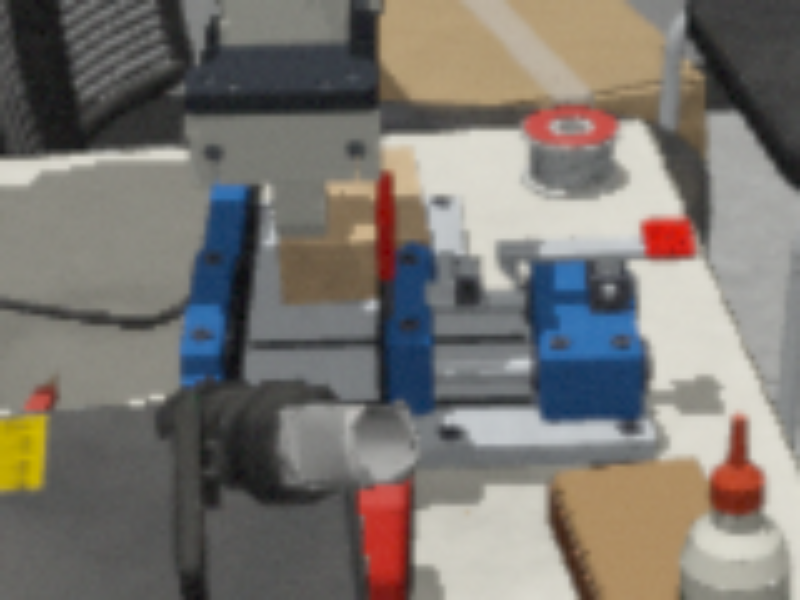

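The picture shows the finger (columns 275-327) about 22 mm in front of the plate (378-395), which agrees with the numbers. I'll push in two stages and check the force.

```bash
python3 -m crank '[[-1,-10,0,0,0],[-1,-17,0,0,0],[-1,-20,0,0,0],[-1,-20,0,0,0]]'|grep force; python3 g.py;  python3 -m crank '[[-1,-3,0,0,0],[-1,-6,0,0,0],[-1,-6,0,0,0]]'|grep contact; python3 g.py; python3 -m crank '[[-1,-5,0,0,0],[-1,-10,0,0,0],[-1,-15,0,0,0],[-1,-20,0,0,0],[-1,-20,0,0,0]]'|grep contact; python3 g.py
python3 - <<'E'
from m import *
p,d,c=shot("side");P=cloud(d,c);h=cv2.cvtColor(p,cv2.COLOR_RGB2HSV); H,S,V=h[...,0],h[...,1],h[...,2]
for m in comp(((H<6)|(H>173))&(S>150)&(V>80)&(P[...,1]>-.06)&(P[...,1]<.05)&(P[...,2]>.05)): print(np.median(P[m],0))
E
```

```text
contact_force: [0.8, 0.5, 0.6]
grip_force: 0.0
t 2.32 tipV mm [-11.7   0.9  90.8] yaw 3.054 F [0.8 0.5 0.6] op 0.0
contact_force: [-7.9, 1.7, 6.2]
t 2.57 tipV mm [-7.1  0.9 90. ] yaw 3.054 F [-7.9  1.7  6.2] op 0.0
contact_force: [-9.5, 0.8, 7.5]
t 2.98 tipV mm [12.6  0.8 89.9] yaw 3.054 F [-9.5  0.8  7.5] op 0.0
[ 0.48681854 -0.03534302  0.10073533]
[ 0.58952294 -0.02980434  0.07766589]
```

```bash
cat > plate.py <<'E'
from m import *
p,d,c=shot("side");P=cloud(d,c);h=cv2.cvtColor(p,cv2.COLOR_RGB2HSV); H,S,V=h[...,0],h[...,1],h[...,2]
for m in comp(((H<6)|(H>173))&(S>150)&(V>80)&(P[...,1]>-.06)&(P[...,1]<.05)&(P[...,2]>.05)): print(np.median(P[m],0).round(4))
E
python3 -m crank '[[-1,-4,0,0,0],[-1,-8,0,0,0],[-1,-12,0,0,0],[-1,-12,0,0,0],[-1,-12,0,0,0]]'|grep contact; python3 g.py; python3 plate.py
```

```text
contact_force: [-12.2, 0.1, 7.0]
t 3.45 tipV mm [24.   0.9 89.8] yaw 3.054 F [-12.2   0.1   7. ] op 0.001
[ 0.4979 -0.0375  0.0978]
[ 0.5857 -0.0289  0.0851]
```

```bash
python3 -m crank '[[-1,3,0,0,0],[-1,6,0,0,0],[-1,10,0,0,0],[-1,20,0,0,0],[-1,30,0,0,0],[-1,30,0,0,0],[-1,30,0,0,0],[-1,30,0,0,0],[-1,30,0,0,0],[-1,30,0,0,0],[-1,30,0,0,0]]'|grep contact; python3 plate.py; python3 g.py -16 180 150 1.483
```

```text
contact_force: [-1.1, -0.3, 0.0]
[ 0.4917 -0.0364  0.0969]
[ 0.5855 -0.0264  0.0851]
t 4.47 tipV mm [-3.8  0.6 89.9] yaw 3.054 F [0.8 0.4 0.2] op 0.001
rows mm [ 12.2 179.4 -60. ] roll 1.571
```

```bash
python3 -m crank '[[-1,0,0,-30,0],[-1,0,5,-60,0.1],[-1,2,30,-60,0.22],[-1,4,60,-60,0.34],[-1,6,90,-60,0.46],[-1,8,120,-60,0.58],[-1,12,150,-60,0.7],[-1,12,184,-60,0.82],[-1,12,184,-60,0.94],[-1,12,184,-60,1.06],[-1,12,184,-60,1.18],[-1,12,184,-60,1.3]]'|grep contact; python3 -m crank '[[-1,0,0,0,0.12],[-1,0,0,0,0.24],[-1,0,0,0,0.27],[-1,0,0,0,0.27],[-1,0,0,0,0.27]]'|grep rot; python3 g.py -16 185 46 1.483
python3 - <<'E'
from m import *
from g import O,ex,ey
p,d,c=shot("top");P=cloud(d,c);h=cv2.cvtColor(p,cv2.COLOR_RGB2HSV); H,S,V=h[...,0],h[...,1],h[...,2]
save(p[140:280,140:340].repeat(4,0).repeat(4,1),"pics/t2.png")
E
```

```text
contact_force: [0.0, -0.6, 0.0]
tool_rot: [-3.141, -0.0, 1.485]
t 5.88 tipV mm [-16.  184.6 149.9] yaw 1.485 F [ 0.2 -0.4 -0.4] op 0.0
rows mm [  0.4   0.  103.9] roll 0.002
```

View pics/t2.png

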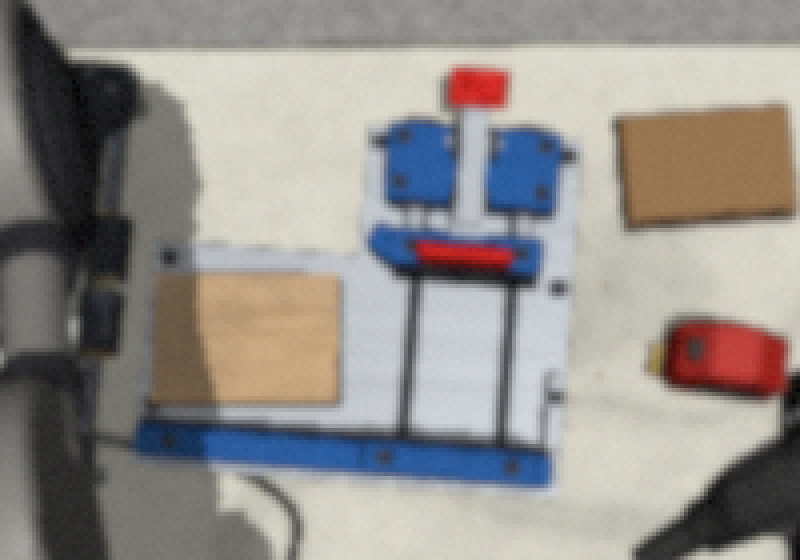

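The jaw is latched open with the plate at about (465,255). The block spans (155-340, 272-402) and its path to the stop at about (550,395) is clear. Next I'll lower behind the block and push.

```bash
python3 -m crank '[[-1,0,0,35,0],[-1,0,0,70,0],[-1,0,0,95,0],[-1,0,0,104,0],[-1,0,0,104,0],[-1,-5,0,104,0],[-1,-9,0,104,0],[-1,-13,0,104,0],[-1,-17,0,104,0],[-1,-23,0,104,0],[-1,-29,0,104,0],[-1,-35,0,104,0]]'|grep contact; python3 g.py
python3 -m crank '[[-1,-6,0,0,0],[-1,-12,0,0,0],[-1,-18,0,0,0],[-1,-24,0,0,0],[-1,-30,0,0,0],[-1,-30,0,0,0]]'|grep contact; python3 g.py
cat > blk.py <<'E'
from m import *
from g import O,ex,ey
for n in("side","top"):
    p,d,c=shot(n);P=cloud(d,c);h=cv2.cvtColor(p,cv2.COLOR_RGB2HSV); H,S,V=h[...,0],h[...,1],h[...,2]
    x=(P[...,:2]-O)@ex; y=(P[...,:2]-O)@ey
    m=(H>8)&(H<22)&(S>60)&(S<190)&(P[...,2]>.045)&(P[...,2]<.06)&(x>-.07)&(x<.05)&(y>-.08)&(y<.19)
    m=max(comp(m),key=lambda q:q.sum())
    v,u=np.nonzero(m); W=onplane(np.c_[u,v],.053,c)[:,:2]-O; W=1e3*np.c_[W@ex,W@ey]
    print(n,m.sum(),"x",np.percentile(W[:,0],[1,99]).round(1),"y",np.percentile(W[:,1],[1,99]).round(1),"rect",[np.round(q,1) for q in cv2.minAreaRect(W.astype(np.float32))])
E
python3 blk.py
```

```text
contact_force: [0.5, 1.5, 1.7]
t 6.93 tipV mm [-15.9 149.   46.5] yaw 1.484 F [0.5 1.5 1.7] op 0.001
contact_force: [0.1, 0.5, 0.7]
t 7.43 tipV mm [-16.1 118.6  45.8] yaw 1.483 F [0.1 0.5 0.7] op 0.001
side 677 x [-55.5  10.6] y [-8.8 96.9] rect [array([-22.4,  44.2]), array([ 68.7, 112.1]), np.float64(1.5)]
top 1072 x [-54.5  12.1] y [ 7.7 81.6] rect [array([-21. ,  45.9]), array([78. , 68.6]), np.float64(89.7)]
```

```bash
python3 -m crank '[[-1,-6,0,0,0],[-1,-12,0,0,0],[-1,-18,0,0,0],[-1,-24,0,0,0],[-1,-30,0,0,0],[-1,-36,0,0,0],[-1,-41,0,0,0],[-1,-46,0,0,0],[-1,-50,0,0,0],[-1,-53,0,0,0],[-1,-53,0,0,0]]'|grep contact; python3 g.py;python3 blk.py; python3 plate.py
python3 -m crank '[[-1,-1.5,0,0,0],[-1,-3,0,0,0],[-1,-4,0,0,0],[-1,-4,0,0,0]]'|grep contact; python3 g.py
```

```text
contact_force: [0.1, -0.1, -0.2]
t 8.45 tipV mm [-15.9  66.1  46. ] yaw 1.483 F [ 0.1 -0.1 -0.2] op 0.0
side 772 x [-55.1  12.4] y [-58.3  45.8] rect [array([-22. ,  -5.9]), array([110.6,  68.9]), np.float64(89.7)]
top 724 x [-54.2  12.3] y [-44.3   8. ] rect [array([-20.5, -17.5]), array([69. , 53.8]), np.float64(4.1)]
[ 0.4917 -0.0357  0.1027]
[ 0.5859 -0.0264  0.085 ]
contact_force: [-0.1, 0.5, -0.5]
t 8.93 tipV mm [-15.9  62.6  46. ] yaw 1.484 F [-0.1  0.5 -0.5] op 0.001
```

```bash
for i in 1 2 3; do python3 -m crank '[[-1,-1,0,0,0],[-1,-1.5,0,0,0],[-1,-1.5,0,0,0]]'|grep contact; python3 g.py; done
```

```text
contact_force: [0.0, 1.8, 0.7]
t 9.18 tipV mm [-15.9  61.2  46. ] yaw 1.484 F [0.  1.8 0.7] op 0.0
contact_force: [2.4, 9.9, 1.2]
t 9.43 tipV mm [-15.7  60.5  46.2] yaw 1.483 F [2.4 9.9 1.2] op 0.0
contact_force: [4.8, 17.6, 1.4]
t 9.68 tipV mm [-15.5  60.   46.5] yaw 1.482 F [ 4.8 17.6  1.4] op 0.0
```

The block has met the end stop. I'll back off, rise and check.

```bash
python3 -m crank '[[-1,5,0,0,0],[-1,20,0,0,0],[-1,30,0,0,0],[-1,30,0,-35,0],[-1,30,0,-70,0],[-1,45,0,-100,0],[-1,80,0,-104,0],[-1,100,0,-104,0],[-1,100,0,-104,0]]'|grep contact; python3 blk.py; python3 plate.py; python3 g.py 122 0 135 1.483
python3 - <<'E'
from h import *
p,d,c=shot("top"); save(p[140:280,140:340].repeat(4,0).repeat(4,1),"pics/t3.png")
E
```

```text
contact_force: [-0.7, 0.5, 0.1]
side 769 x [-54.7  12.5] y [-62.4  40.8] rect [array([-21.7, -12.4]), array([108. ,  68.1]), np.float64(89.7)]
top 1417 x [-53.7  13. ] y [-48.6  46.3] rect [array([-19.8,  -1.4]), array([97.2, 69.5]), np.float64(89.4)]
[ 0.4917 -0.0342  0.1051]
[ 0.5858 -0.027   0.0851]
t 10.58 tipV mm [-16.3 157.9 149.6] yaw 1.485 F [-0.6  1.1  0.2] op 0.0
rows mm [-158.2  138.    14.6] roll 0.002
```

View pics/t3.png

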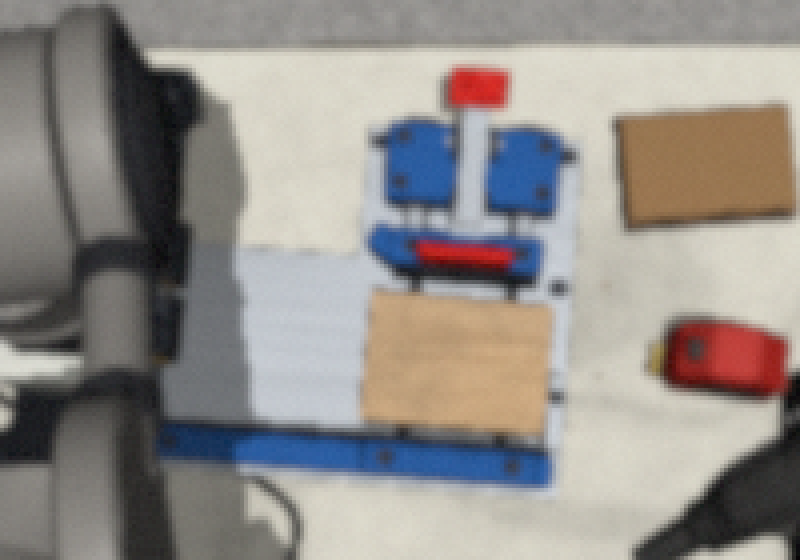

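The block is square between the open jaws (362-552, 290-432), with its end at the stop. I'll go above the pad next.

```bash
python3 -m crank '[[-1,-25,25,0,0],[-1,-50,48,0,0],[-1,-75,70,0,0],[-1,-100,95,0,0],[-1,-125,118,0,0],[-1,-150,140,0,0],[-1,-158,146,0,0],[-1,-158,146,20,0],[-1,-158,146,40,0],[-1,-158,146,50,0],[-1,-158,146,50,0]]'|grep contact; python3 g.py 130 0 88 1.483
```

```text
contact_force: [-1.5, 0.8, -0.8]
t 11.55 tipV mm [129.   -0.2  97.2] yaw 1.483 F [-1.5  0.8 -0.8] op 0.001
rows mm [0.2 1.  9.2] roll -0.0
```

```bash
python3 -m crank '[[-1,0,0,5,0],[-1,0,0,10,0],[-1,0,0,13,0],[-1,0,0,13,0]]'|grep contact; python3 g.py; python3 -m crank '[[-1,0,0,2,0],[-1,0,0,4,0],[-1,0,0,4,0],[-1,0,0,4,0]]'|grep contact; python3 g.py; python3 -m crank '[[-1,0,0,1,0],[-1,0,0,2,0],[-1,0,0,2,0]]'|grep contact; python3 g.py; python3 plate.py
```

```text
contact_force: [-0.3, -0.3, 1.0]
t 11.88 tipV mm [130.3   0.4  87.3] yaw 1.484 F [-0.3 -0.3  1. ] op 0.001
contact_force: [4.9, -0.2, 4.9]
t 12.22 tipV mm [130.9   0.3  84.1] yaw 1.484 F [ 4.9 -0.2  4.9] op 0.0
contact_force: [2.6, -0.6, 4.6]
t 12.47 tipV mm [130.    0.3  80.8] yaw 1.484 F [ 2.6 -0.6  4.6] op 0.0
[ 0.4744 -0.0349  0.1015]
[ 0.5876 -0.035   0.0775]
```

The jaw sprang shut at about 10 mm of travel. I'll retract and verify.

```bash
python3 -m crank '[[-1,0,0,-5,0],[-1,0,0,-25,0],[-1,0,0,-60,0],[-1,0,0,-95,0],[-1,-40,0,-110,0],[-1,-80,0,-110,0],[-1,-120,0,-110,0],[-1,-140,0,-110,0],[-1,-140,0,-110,0],[-1,-140,0,-110,0]]'|grep contact; python3 g.py; python3 blk.py; python3 plate.py
python3 - <<'E'
from h import *
p,d,c=shot("top"); save(p[140:280,140:380].repeat(3,0).repeat(3,1),"pics/t4.png")
E
```

```text
contact_force: [-0.5, 0.5, -0.4]
t 13.35 tipV mm [ 129.6 -140.6  190.2] yaw 1.481 F [-0.5  0.5 -0.4] op 0.0
side 807 x [-63.5   6. ] y [-62.4  41.5] rect [array([-28.5, -11.5]), array([109.6,  73.1]), np.float64(89.9)]
top 1285 x [-61.5   9.8] y [-39.2  46.5] rect [array([-25.6,   1.5]), array([91.9, 74.2]), np.float64(89.4)]
[ 0.4745 -0.0349  0.1017]
[ 0.5854 -0.0277  0.0851]
```

View pics/t4.png

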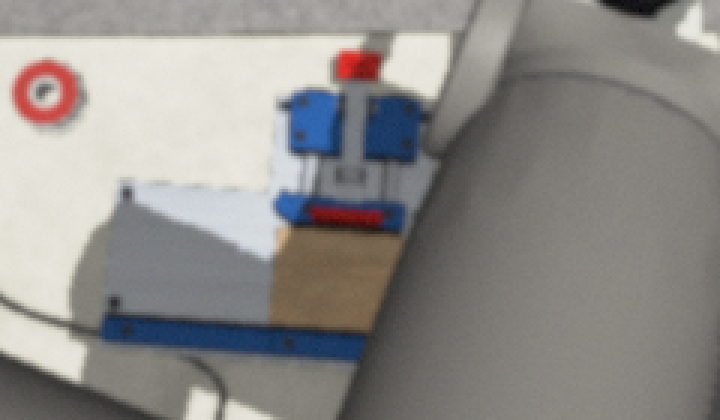

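The block is clamped flush between the jaw (row 228) and the fence (row 320), the end edge at column 272 is where it was, and the arm is clear above everything.

```bash
python3 -c "
from cell import ticket; print(ticket.hand_in())"
```

```text
the job is handed in; nothing more can be done
None
```

The beech block is clamped square against the fixed jaw with its end at the stop, the sprung jaw shut on it at about 10 mm of travel; the arm never went near the other things, and the job was handed in at about 13.5 s with no verdict returned.

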